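# Drift the slab roller's foot into line and bolt it

## Robot

A 6-joint arm with a two-finger parallel gripper is mounted at the origin on the work surface. World frame = base frame: x ahead of the robot, y to its left, z up, the work surface at z = 0. Lengths are in m, angles in rad, forces in N, time in s.
With the tool pointing down it reaches from about 0.425 to 0.95 m from the base axis. Payload 3.5 kg.
Tool frame: the origin (TCP) lies on the centre line of the jaws, within the pads' length; the fingertips stand 14 mm ahead of it and the grasp point (between the pads) lies 5 mm behind it (tips_ahead is the distance from the TCP to the fingertips, in m); y points along the fingers, z is the direction in which the jaws open and shut, and the axes are right-handed (so a half turn about y gives the same grasp; the last joint's range is limited). The gripper opens to 85 mm and grips with 20 to 120 N. Pads are 22 mm wide; open, the fingers measure 114 mm over their backs; the gripper's body (76 mm by 85 mm) begins 54 mm behind the grasp point. The pads swing forward as they close: fully open they stand 13 mm farther back than shut.
Start: joints at [-1.331, 0.286, 1.577, -0, 1.279, -0.15], TCP at [0.257, -0.624, 0.245] pointing down, gripper open.
Joint ranges: [-2.77, 2.77], [-0.9, 2.22], [0.21, 2.48], [-1.53, 4.67], [0.24, 2.81], [-2.84, 2.84]. Speed limits (rad/s): [2.79, 2.79, 3.14, 3.14, 3.14, 3.14].

## Interface

Orientations are given as a unit quaternion [x, y, z, w].
In Python, from plant import get_state, read_camera, sign_off, tips_ahead gives the robot as it stands.
- The arm moves only by the tool send_rows, never from a script. Its argument "plan" is a list of rows, each a list of 2 entries, a list of its own where there are three numbers: the shift along the tool's x, y, z in units of 12 cm (1.0 is 12 cm), then the turn, a rotation vector about the tool's x, y, z in units of 360 degrees (1.0 is 360 degrees). In form: [[[tx, ty, tz], [rx, ry, rz]], ...]. A call has 1 to 12 rows; each row shifts and turns the commanded pose from where the row before left it, along the tool's axes as they then stand; what a row does not reach is not made up. A row lasts 1/10 s, in which the tool goes at most 50 mm and 8.59 degrees, less where a joint would pass 70% of its speed; a pose out of reach is approached as far as the arm can. A call with a number of a shift or a turn outside -1 to 1 is refused whole. A call with a gripper value outside its range is refused whole. "gripper" is the closure, from 0 (fully open) to 1 (shut), set as the call begins (left out, the last holds). The fingers move at their own pace and stop on an object; "grip_force" is the grip in N (left out, the last holds). Time passes only in rows, so rows that do not move let the fingers close. It gives the time, the measured TCP pose, the force and the opening at its end, in the units of the state.
- get_state(): the state, without advancing time (a new reading comes with each control period).
- read_camera(name): name is "side" or "top" or "wrist"; returns a dict with "img" (420x560x3 uint8, blue, green, red), "fx", "fy", "cx", "cy" (pixels), "D" ([k1, k2, p1, p2, k3] as OpenCV has them; the pictures are not rectified), "world_from_camera" (4x4, takes a point from camera to world coordinates); the wrist camera has in their place "mount" (4x4, takes a point from camera to tool coordinates, whose origin is the TCP and whose axes are the tool frame's). Camera axes: x right, y down, z forward; pixel columns grow to the right and rows downward; lengths in m; the calibration is good to about 2 mm. A picture is of the moment at which its call begins: read the wrist's pose just before it. There is no depth.
- sign_off(): hands the job in, once; it reports no verdict.
The state is a dict: "time": time; "qpos": joint angles; "dq": joint speeds; "joint_efforts": joint torques, N m; "eef_pos": TCP position; "tcp_rot": TCP orientation; "contact_force": force on the tool from outside, world axes, zero at the start; "wrist_torque": the same for the moment, N m; "opening": opening from 0.0 (shut) to 1.0 (fully open).
Only numpy, scipy, OpenCV 4.12 (cv2) and the standard library are available. Lean on these libraries where they do the work, as an engineer would, in place of code of your own. Each camera call takes 0.05 s, during which the arm holds its last target. There are 200 camera calls.

## Task

The clay slab roller's tie bar has slipped out of line inside its foot. Take the tapered drift from the tool block, feel its tip into the bar's hole below the foot's hole and work it gently down until its collar sits on the foot, so that the two holes are in line; then hang the drift back in the block, and after that put the bolt fully home in the foot in its place. Keep the drift and the bolt under about 50 N against the foot and the bar, and leave the other ware and tools where they are.

Things in the scene. Friction and masses are not known exactly. Their poses are not given: they have to be found in the camera images.
- foot_hole (a point): Centre of the mouth of the foot's 16 mm round through hole, on the foot's top face, 66 mm above the table; z up. The foot is a level steel strap, 64 mm (this point's x) by 150 mm (y), 6 mm thick, on a closed grey channel at the near side of the slab roller. No part of the foot stands above the strap; beam and roller behind (from x = 32 mm) are up to 100 mm high.
- bar_level (a point): Point on the foot hole's axis, 7 mm below its mouth, level with the top of the hidden flat tie bar (10 mm thick, 16 mm hole). At first the bar's hole is 7 to 9 mm off this axis, to +y or to -y of this point; which way must be felt or seen through the hole. The bar slides along y only, with about 6 N of friction, and stays where left. Below it is free space to the table.
- bar_under (a point): Point on the foot hole's axis level with the bar's underside, 17 mm below the mouth. How it goes: on the axis a tip lands on the bar; a 4 mm tip 4 to 4.5 mm off towards the bar's hole passes through. Held that far off, the drift then jams in the strap as it goes down: bring it back to the axis as the taper fills the hole, and it drags the bar along.
- roller: The slab roller with its foot, fixed to the table. Origin on the table under the foot's hole; x points to the roller, y along the foot.
- block: Wooden tool block, fixed: 66 mm (x) by 250 mm (y), 72 mm high. Origin at the centre of its underside. Four 20 mm through holes in its top at y = -93, -31, 31 and 93 mm, x = 0. The drift, the bolt, a needle tool and a trimming tool hang in them by their collars, in an order that varies.
- drift_grip (a point): The tapered drift, steel, 0.22 kg, stands upright in the block. This point is on its axis, in the middle of its handle's grip part, 36 mm above the underside of its collar. Handle: round, 24 mm across, from 6 to 72 mm above the collar's underside. Collar 30 mm across, 6 mm thick. Below the collar: 20 mm parallel, 14.6 mm across, then 40 mm of taper down to a flat 4 mm tip, which is 60 mm below the collar's underside. z points up.
- drift_seat (a point): Centre of the underside of the drift's collar (its z axis is the drift's axis, up).
- bolt_grip (a point): The bolt, steel, 0.18 kg, stands upright in the block. This point is on its axis, in its head, 26 mm above the underside of its collar. Head: tall hexagon, gripped about 25 mm wide, from 6 to 42 mm above the collar's underside. Collar 30 mm across, 6 mm thick. Plain shank (no thread) 13.6 mm across and 40 mm long, the last 8 mm tapering to 9 mm. z points up.
- bolt_seat (a point): Centre of the underside of the bolt's collar (its z axis is the bolt's axis, up).
- needle_grip (a point): Needle tool in the block, pear-shaped wooden handle up to 60 mm above the block: leave.
- trimmer_grip (a point): Trimming tool in the block, wire loop up to 64 mm above the block: leave.
- mug: White mug, 76 mm across, 85 mm high, handle at its +y: leave. Origin under its centre.
- bowl: White bowl, 120 mm across, 50 mm high: leave. Origin under its centre.
- bear: White bear figure, 64 mm wide, 107 mm high: leave. Origin under its centre.
- glaze_a: White bottle, 44 mm across, 120 mm high: leave. Origin under its centre.
- glaze_b: Brown bottle, 44 mm across, 120 mm high: leave. Origin under its centre.
- brush: Brush lying on the table: leave.

How it is judged:
By the outcome, as a careful person would: the job done as asked, in the order asked, and still so for the second after the job is handed in, with the robot touching nothing.
It also fails if it takes over 72 s, if anything falls off the work surface, if the arm or the gripper's body presses on something with over 40 N, if the wrist force passes 120 N, or if a joint passes its speed limit or range.

## Working session

There is one attempt and no reset: what is moved stays moved. The work goes in short steps, Python scripts to look and compute and a tool call to move; the robot and the scene stay as the last step left them, time stands still between calls to the robot, and variables do not carry over. Pictures are saved under pics/ and viewed, about 8 in all and at most 12, crops included, and the job is handed in when it is done.

Besides the shell and the picture viewer there is one more tool, called after "Request:" as a command line: name --argument value ..., lists and objects as JSON in quotes. send_rows: Moves the arm, as the interface text tells. Its arguments: {"type":"object","properties":{"plan":{"type":"array"},"gripper":{"type":"number"},"grip_force":{"type":"number"}},"required":["plan"]}

```bash
ls; mkdir -p pics
cat > h.py <<'E'
import numpy as np, cv2, json
from scipy.spatial.transform import Rotation as R
from plant import get_state, read_camera, sign_off, tips_ahead
def cam(name, f=None):
    s=get_state(); c=read_camera(name)
    K=np.array([[c["fx"],0,c["cx"]],[0,c["fy"],c["cy"]],[0,0,1]]);D=np.array(c["D"],float)
    if name=="wrist":
        T=np.eye(4);T[:3,:3]=R.from_quat(s["tcp_rot"]).as_matrix();T[:3,3]=s["eef_pos"];T=T@np.array(c["mount"])
    else: T=np.array(c["world_from_camera"])
    if f:
        cv2.imwrite(f"pics/{f}.png",c["img"]); np.savez(f"pics/{f}.npz",K=K,D=D,T=T)
    return c["img"],K,D,T
def ray(K,D,T,uv):
    p=cv2.undistortPoints(np.array([[uv]],float),K,D)[0,0]
    return T[:3,3],T[:3,:3]@np.array([p[0],p[1],1])
def onz(K,D,T,uv,z):
    o,d=ray(K,D,T,uv); return o+d*(z-o[2])/d[2]
def pix(K,D,T,P):
    Ti=np.linalg.inv(T); return cv2.projectPoints(np.array([P],float),cv2.Rodrigues(Ti[:3,:3])[0],Ti[:3,3],K,D)[0][0,0]
def load(f):
    z=np.load(f"pics/{f}.npz"); return cv2.imread(f"pics/{f}.png"),z["K"],z["D"],z["T"]
E
python3 - <<'E'
from h import *
print(get_state(),tips_ahead)
for n in ("top","side"):
    i,K,D,T=cam(n,n+"0"); print(n,K,T.round(3))
a=cv2.imread("pics/top0.png");b=cv2.imread("pics/side0.png")
E
```

```text
pics
{'time': 0.0, 'qpos': array([-1.33102653e+00,  2.87175606e-01,  1.57819804e+00,  2.71998141e-05,
        1.27858195e+00, -1.49989708e-01]), 'dq': array([-1.60699741e-04,  1.49691771e-03,  1.47051740e-04,  6.13329697e-05,
        5.11131261e-04, -8.39194425e-05]), 'joint_efforts': array([-8.47590900e-05, -4.05982769e+01, -2.92624515e+01, -1.44698020e-04,
        5.83354573e-03, -9.81108826e-06]), 'eef_pos': array([ 0.25636573, -0.62374211,  0.24392911]), 'tcp_rot': array([-0.13695568,  0.69455698, -0.69288699,  0.13689909]), 'contact_force': array([ 0.31893264, -0.19760528,  0.21381817]), 'wrist_torque': array([-0.02818165,  0.02573967,  0.03918468]), 'opening': 0.998745282436407} 0.014
top [[514.9548747    0.         287.52409586]
 [  0.         514.9548747  214.30046917]
 [  0.           0.           1.        ]] [[ 0.027 -0.98   0.198  0.302]
 [-1.    -0.025  0.013 -0.008]
 [-0.007 -0.198 -0.98   1.593]
 [ 0.     0.     0.     1.   ]]
side [[415.62166757   0.         278.56090252]
 [  0.         415.62166757 204.77863928]
 [  0.           0.           1.        ]] [[ 0.775 -0.342  0.531  0.006]
 [-0.632 -0.431  0.644 -0.686]
 [ 0.008 -0.835 -0.55   0.684]
 [ 0.     0.     0.     1.   ]]
```

View pics/top0.png

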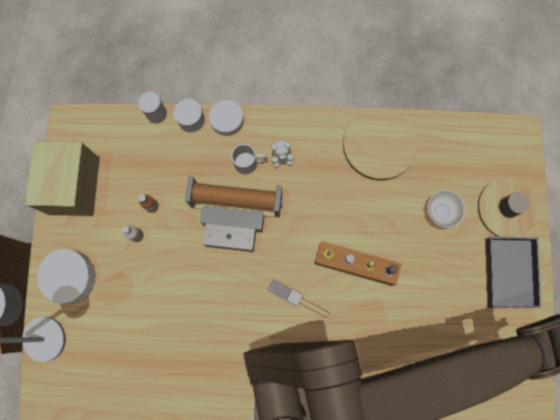

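View pics/side0.png

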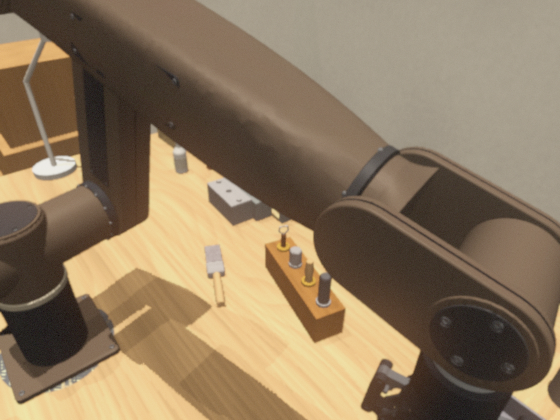

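Top view: block spans about (317,250)–(398,275). From left to right it holds the trimmer (328,254), bolt (350,259), needle (370,265) and dark drift (391,269). The foot strap is near (229,236).

Run:
```python
from h import *
a,K,D,T=load("top0")
for n,uv,z in [("foot",(229,237),.066),("drift top",(391.5,269),.144),("bolt top",(350,258.5),.114),("trim",(328,254),.072),("needle",(370,265),.1)]:
    print(n,onz(K,D,T,uv,z).round(4))
i,Ks,Ds,Ts=load("side0")
print("side drift",onz(Ks,Ds,Ts,(325,274),.144).round(4),"bolt",onz(Ks,Ds,Ts,(296,249),.114).round(4),"foot",onz(Ks,Ds,Ts,(233,193),.066).round(4))
f=cv2.resize(a[195:260,185:275],None,fx=6,fy=6,interpolation=2)
g=cv2.resize(a[235:290,310:405],None,fx=6,fy=6,interpolation=2)[:200]
s=cv2.resize(i[170:225,195:295],None,fx=5,fy=5,interpolation=2)
o=np.zeros((600,800,3),np.uint8);
o[:390,:540]=f; o[392:592,:570]=cv2.resize(a[237:287,311:403],(570,200));o[:200,545:795]=cv2.resize(i[170:225,195:265],(250,200))
cv2.imwrite("pics/crop0.png",o)
```

```text
foot [0.536 0.186 0.066]
drift top [ 0.4442 -0.2877  0.144 ]
bolt top [ 0.475  -0.1728  0.114 ]
trim [ 0.4918 -0.1118  0.072 ]
needle [ 0.4589 -0.233   0.1   ]
side drift [ 0.4455 -0.2926  0.144 ] bolt [ 0.4763 -0.1755  0.114 ] foot [0.54   0.1649 0.066 ]
```

View pics/crop0.png

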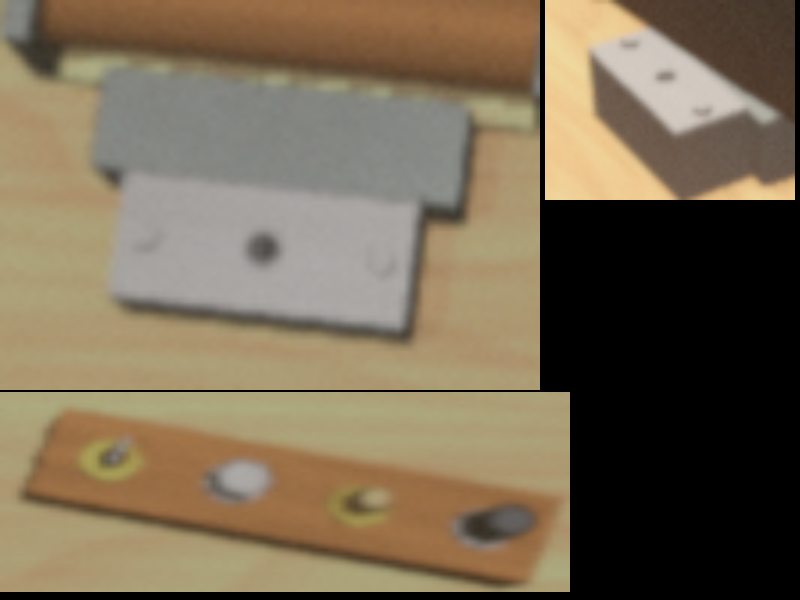

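```bash
cat >> h.py <<'E'
def info():
    s=get_state(); M=R.from_quat(s["tcp_rot"]).as_matrix()
    print("t",round(s["time"],2),"p",s["eef_pos"].round(4),"F",s["contact_force"].round(1),"open",round(s["opening"],3),"q6",s["qpos"].round(2))
    print("tool x",M[:,0].round(4),"y",M[:,1].round(4),"z",M[:,2].round(4)); return s,M
def go(P,zdir=None):
    """units of translation in tool axes (before turning) to P; turn (units) about tool x,y,z for y down and jaws along zdir (nearest sense)"""
    s,M=info(); d=M.T@(np.array(P)-s["eef_pos"])/.12; print("shift",d.round(3),"max",abs(d).max().round(2), "rows>=",np.ceil(np.linalg.norm(d)/.4))
    if zdir is not None:
        z=np.array([*zdir,0.]);z/=np.linalg.norm(z)
        for sg in (1,-1):
            y=np.array([0,0,-1.]);N=np.stack([np.cross(y,sg*z),y,sg*z],1)
            r=R.from_matrix(M.T@N).as_rotvec()/(2*np.pi); print("turn",r.round(4),"rows>=",np.ceil(np.linalg.norm(r)/.0235))
E
python3 - <<'E'
from h import *
a,K,D,T=load("top0"); i,Ks,Ds,Ts=load("side0")
pr=lambda n,v:print(n,v.round(4))
pr("foot",onz(K,D,T,(228.8,236.3),.066)); pr("foot side",onz(Ks,Ds,Ts,(228.6,191.2),.066))
pr("drift",onz(K,D,T,(394.1,268.75),.144)); pr("drift collar",onz(K,D,T,(388.5,270),.078)); pr("bolt",onz(K,D,T,(350.2,259),.114))
pr("trim collar",onz(K,D,T,(311+112*92/570,237+(459-392)/4),.074))
c=lambda x,y:onz(K,D,T,(185+x/6,195+y/6),.066)
for q in [(128,170),(422,202),(408,332),(112,297)]: pr("strap",c(*q))
c=read_camera("wrist");m=np.array(c["mount"]);print(m.round(3),c["fx"])
go((.444,-.288,.25),(0.966,-.26))
E
```

```text
foot [0.5381 0.1867 0.066 ]
foot side [0.5357 0.1808 0.066 ]
drift [ 0.445  -0.2952  0.144 ]
drift collar [ 0.4475 -0.2915  0.078 ]
bolt [ 0.4736 -0.1734  0.114 ]
trim collar [ 0.4924 -0.1148  0.074 ]
strap [0.5759 0.2571 0.066 ]
strap [0.5636 0.1076 0.066 ]
strap [0.4977 0.112  0.066 ]
strap [0.511  0.2615 0.066 ]
[[ 0.001  0.953  0.302 -0.078]
 [-0.    -0.302  0.953 -0.129]
 [ 1.    -0.001  0.     0.001]
 [ 0.     0.     0.     1.   ]] 296.0925012104926
t 0.15 p [ 0.2564 -0.6239  0.2442] F [-0.  -0.3 -0.3] open 1.0 q6 [-1.33  0.29  1.58  0.    1.28 -0.15]
tool x [-9.25e-01 -3.80e-01 -3.00e-04] y [-4.0e-04  1.8e-03 -1.0e+00] z [ 0.38   -0.925  -0.0018]
shift [-2.509 -0.044 -1.995] max 2.51 rows>= 9.0
turn [ 0.0002 -0.1461 -0.0002] rows>= 7.0
turn [2.000e-04 3.539e-01 3.000e-04] rows>= 16.0
```

Request:
send_rows --plan '[[[-0.28, 0, -0.22], [0, 0, 0]], [[-0.28, 0, -0.22], [0, 0, 0]], [[-0.28, 0, -0.22], [0, 0, 0]], [[-0.28, 0, -0.22], [0, 0, 0]], [[-0.28, 0, -0.22], [0, 0, 0]], [[-0.28, 0, -0.22], [0, 0, 0]], [[-0.28, 0, -0.22], [0, 0, 0]], [[-0.28, 0, -0.22], [0, 0, 0]], [[-0.25, 0, -0.21], [0, 0, 0]], [[0, 0, 0], [0, -0.0209, 0]], [[0, 0, 0], [0, -0.0209, 0]], [[0, 0, 0], [0, -0.0209, 0]]]' --gripper 0

```text
time: 1.35
eef_pos: [0.4432, -0.2914, 0.245]
tcp_rot: [-0.272, 0.653, -0.652, 0.272]
contact_force: [-0.1, 1.1, 0.2]
opening: 0.997
```

Request:
send_rows --plan '[[[0, 0, 0], [0, -0.0209, 0]], [[0, 0, 0], [0, -0.0209, 0]], [[0, 0, 0], [0, -0.0209, 0]], [[0, 0, 0], [0, -0.0209, 0]], [[0, 0, 0], [0, 0, 0]]]'

```text
time: 1.85
eef_pos: [0.4429, -0.2919, 0.245]
tcp_rot: [-0.43, 0.561, -0.561, 0.43]
contact_force: [0.9, 0.3, -0.6]
opening: 1.001
```

Run:
```python
from h import *
go((.4465,-.293,.115),(0.966,-.26))
a,K,D,T=cam("wrist","w1")
print("proj collar",pix(K,D,T,(.4475,-.2915,.078)),"top",pix(K,D,T,(.446,-.293,.144)), "bolt",pix(K,D,T,(.478,-.171,.114)))
cam("top","top1");cam("side","side1")
```

```text
t 1.85 p [ 0.4429 -0.2919  0.245 ] F [ 0.9  0.3 -0.6] open 1.001 q6 [-0.77 -0.03  1.93  0.    1.25 -0.51]
tool x [-2.589e-01 -9.659e-01 -4.000e-04] y [-5.e-04  5.e-04 -1.e+00] z [ 9.659e-01 -2.589e-01 -6.000e-04]
shift [1.000e-03 1.083e+00 3.200e-02] max 1.08 rows>= 3.0
turn [ 0.0001  0.0002 -0.0001] rows>= 1.0
turn [-1.000e-04 -4.998e-01 -1.000e-04] rows>= 22.0
proj collar [280.27430383 189.9422918 ] top [279.76376797 212.09946159] bolt [278.96601857  47.13992282]
```

View pics/w1.png

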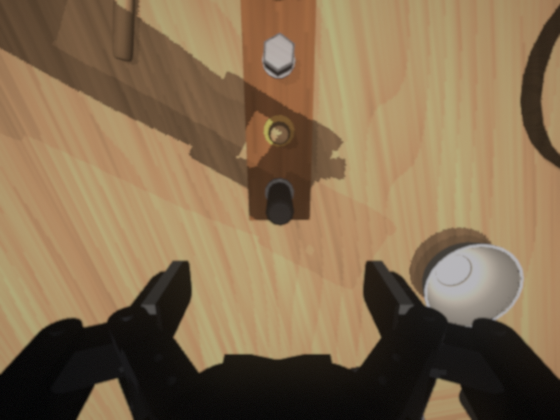

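Drift: collar at about (279,190), handle top at about (280,211), both within 1–2 px of my triangulated prediction. The bolt head is at (279,52). Now descending and gripping.

Request:
send_rows --plan '[[[0, 0.3, 0.03], [0, 0, 0]], [[0, 0.3, 0], [0, 0, 0]], [[0, 0.3, 0], [0, 0, 0]], [[0, 0.2, 0], [0, 0, 0]], [[0, 0.083, 0], [0, 0, 0]], [[0, 0, 0], [0, 0, 0]]]'

```text
time: 2.6
eef_pos: [0.4459, -0.2924, 0.1019]
tcp_rot: [-0.43, 0.562, -0.56, 0.43]
contact_force: [0.4, -0.2, 0.7]
opening: 1.002
```

Request:
send_rows --plan '[[[0, 0, 0], [0, 0, 0]], [[0, 0, 0], [0, 0, 0]], [[0, 0, 0], [0, 0, 0]], [[0, 0, 0], [0, 0, 0]], [[0, 0, 0], [0, 0, 0]], [[0, 0, 0], [0, 0, 0]], [[0, 0, 0], [0, 0, 0]], [[0, 0, 0], [0, 0, 0]]]' --gripper 1 --grip_force 80

```text
time: 3.4
eef_pos: [0.447, -0.2936, 0.1046]
tcp_rot: [0.43, -0.56, 0.561, -0.43]
contact_force: [-1.4, -0.2, 6.3]
opening: 0.259
```

Run:
```python
from h import *
info(); print(get_state()["wrist_torque"].round(2))
```

```text
t 3.4 p [ 0.447  -0.2936  0.1046] F [-1.4 -0.2  6.3] open 0.259 q6 [-0.77  0.14  2.03 -0.    0.97 -0.51]
tool x [-2.587e-01 -9.659e-01  8.000e-04] y [ 8.0e-04 -1.1e-03 -1.0e+00] z [ 0.9659 -0.2587  0.0011]
[0.1  0.28 0.05]
```

```bash
cat >> h.py <<'E'
def rows(P,n,turn=None,start=None):
    """n equal straight-line rows to P, with turn (units about tool y) spread over them"""
    s=get_state();M=R.from_quat(s["tcp_rot"]);p=np.array(s["eef_pos"]) if start is None else np.array(start)
    st=(np.array(P)-p)/n/.12;t=(turn or 0)/n;o=[]
    for k in range(n):
        o.append([[float(x) for x in (M.inv().apply(st)).round(3)],[0,round(t,4),0]])
        M=M*R.from_rotvec([0,t*2*np.pi,0])
    print(json.dumps(o))
E
python3 - <<'E'
from h import *
go((.447,-.2936,.265),(-.0855,-.9963))
for t in (.2235,): rows((.46,.192,.265),12,t,start=(.447,-.2936,.265))
E
```

```text
t 3.4 p [ 0.447  -0.2936  0.1046] F [-1.4 -0.2  6.3] open 0.259 q6 [-0.77  0.14  2.03 -0.    0.97 -0.51]
tool x [-2.587e-01 -9.659e-01  8.000e-04] y [ 8.0e-04 -1.1e-03 -1.0e+00] z [ 0.9659 -0.2587  0.0011]
shift [ 1.000e-03 -1.337e+00  2.000e-03] max 1.34 rows>= 4.0
turn [-2.00e-04  2.22e-01 -0.00e+00] rows>= 10.0
turn [-0.00e+00 -2.78e-01  2.00e-04] rows>= 12.0
[[[-0.328, -0.0, -0.079], [0, 0.0186, 0]], [[-0.317, -0.0, -0.116], [0, 0.0186, 0]], [[-0.301, -0.0, -0.152], [0, 0.0186, 0]], [[-0.281, -0.0, -0.187], [0, 0.0186, 0]], [[-0.257, -0.0, -0.218], [0, 0.0186, 0]], [[-0.23, -0.0, -0.247], [0, 0.0186, 0]], [[-0.2, -0.0, -0.272], [0, 0.0186, 0]], [[-0.167, -0.0, -0.293], [0, 0.0186, 0]], [[-0.131, -0.0, -0.311], [0, 0.0186, 0]], [[-0.094, -0.0, -0.324], [0, 0.0186, 0]], [[-0.056, -0.0, -0.333], [0, 0.0186, 0]], [[-0.016, -0.0, -0.337], [0, 0.0186, 0]]]
```

Request:
send_rows --plan '[[[0, -0.1, 0], [0, 0, 0]], [[0, -0.2, 0], [0, 0, 0]], [[0, -0.35, 0], [0, 0, 0]], [[0, -0.35, 0], [0, 0, 0]], [[0, -0.35, 0], [0, 0, 0]], [[0, 0, 0], [0, 0, 0]]]'

```text
time: 4.0
eef_pos: [0.449, -0.2951, 0.2733]
tcp_rot: [0.43, -0.556, 0.566, -0.431]
contact_force: [-0.9, -0.9, -1.6]
opening: 0.263
```

Request:
send_rows --plan '[[[-0.328, 0, -0.079], [0, 0.0185, 0]], [[-0.317, 0, -0.116], [0, 0.0185, 0]], [[-0.301, 0, -0.152], [0, 0.0185, 0]], [[-0.281, 0, -0.187], [0, 0.0185, 0]], [[-0.257, 0, -0.218], [0, 0.0185, 0]], [[-0.23, 0, -0.247], [0, 0.0185, 0]], [[-0.2, 0, -0.272], [0, 0.0185, 0]], [[-0.167, 0, -0.293], [0, 0.0185, 0]], [[-0.131, 0, -0.311], [0, 0.0185, 0]], [[-0.094, 0, -0.324], [0, 0.0185, 0]], [[-0.056, 0, -0.333], [0, 0.0185, 0]], [[-0.016, 0, -0.337], [0, 0.0185, 0]]]'

```text
time: 5.2
eef_pos: [0.4563, 0.1943, 0.2639]
tcp_rot: [-0.031, -0.706, 0.707, 0.033]
contact_force: [-0.2, -0.9, -1.6]
opening: 0.259
```

Request:
send_rows --plan '[[[0, 0.35, 0], [0, 0, 0]], [[0, 0.35, 0], [0, 0, 0]], [[0, 0.3, 0], [0, 0, 0]], [[0, 0, 0], [0, 0, 0]], [[0, 0, 0], [0, 0, 0]]]'

```text
time: 5.7
eef_pos: [0.4567, 0.1926, 0.1447]
tcp_rot: [-0.029, -0.706, 0.707, 0.031]
contact_force: [0.3, -0.6, -1.8]
opening: 0.264
```

Run:
```python
from h import *
go((.46,.192,.14),(-.0855,-.9963))
a,K,D,T=cam("wrist","w2")
u=pix(K,D,T,(.5375,.185,.066));print("proj foot",u)
cam("top","top2");cam("side","side2")
x,y=map(int,u);c=a[max(0,y-75):y+75,max(0,x-100):x+100]
o=np.zeros((600,800,3),np.uint8);b=cv2.resize(c,None,fx=4,fy=4,interpolation=2)[:600,:800];o[:b.shape[0],:b.shape[1]]=np.clip(b.astype(float)**.6*255**.4,0,255);cv2.imwrite("pics/c2.png",o);print(max(0,x-100),max(0,y-75))
```

```text
t 5.7 p [0.4567 0.1926 0.1447] F [ 0.3 -0.6 -1.8] open 0.264 q6 [ 0.19 -0.    2.09  0.    1.05  1.85]
tool x [-0.9963  0.0858  0.0024] y [-2.5e-03 -4.0e-04 -1.0e+00] z [-8.580e-02 -9.963e-01  6.000e-04]
shift [-0.028  0.039  0.002] max 0.04 rows>= 1.0
turn [-0.0001 -0.      0.0004] rows>= 1.0
turn [-6.e-04  5.e-01 -2.e-04] rows>= 22.0
proj foot [277.43767932 107.88462605]
177 32
```

View pics/c2.png

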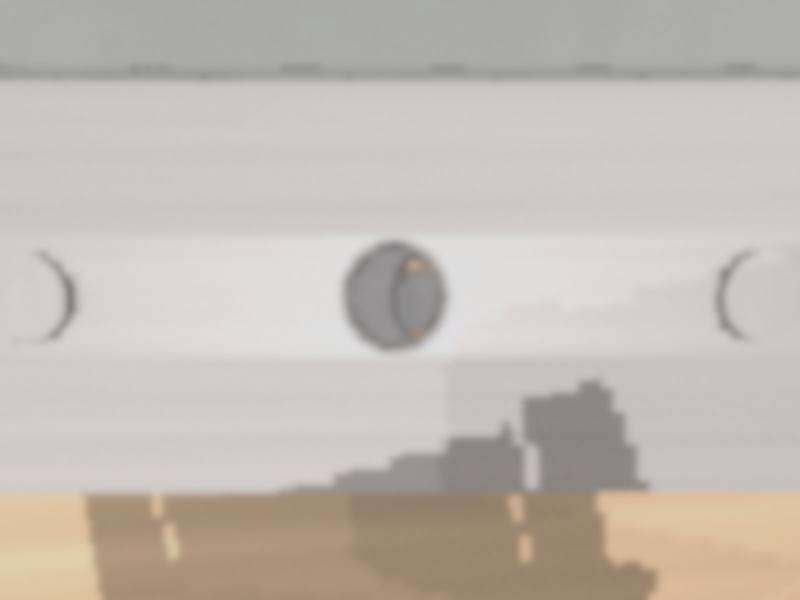

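The foot's hole is at crop (395,296), i.e. image (275.8,106). The bar's hole shows on the right, with its left edge at crop x≈392. Image right is the foot's −y, so the bar is off by about 8 mm to −y. Next I check where the drift sits in the grip.

Run:
```python
from h import *
a,K,D,T=load("w2")
print("foot",onz(K,D,T,(275.75,106),.066).round(4))
s=get_state();M=R.from_quat(s["tcp_rot"]).as_matrix()
for h in (.0326,.0926): print("axis proj",h,pix(K,D,T,s["eef_pos"]+M@np.array([0,h,0])))
c=a[200:420,150:410];b=cv2.resize(c,None,fx=2.7,fy=2.7,interpolation=2)
cv2.imwrite("pics/c3.png",np.clip(b.astype(float)**.5*255**.5,0,255).astype(np.uint8))
```

```text
foot [0.5388 0.186  0.066 ]
axis proj 0.0326 [275.56757291 248.17229214]
axis proj 0.0926 [275.70597283 214.09217653]
```

View pics/c3.png

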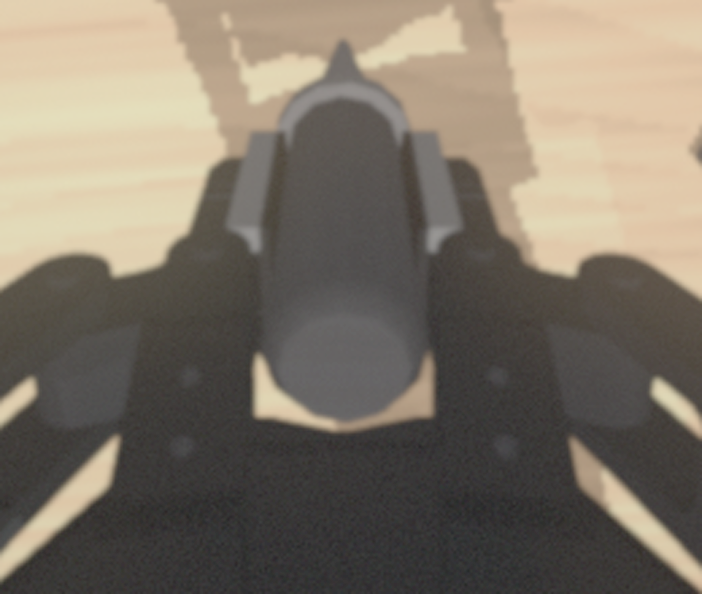

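Run:
```python
from h import *
a,K,D,T=load("w2")
s=get_state();M=R.from_quat(s["tcp_rot"]).as_matrix()
print("handle top proj",pix(K,D,T,s["eef_pos"]+M@np.array([0,-.0394,0])),pix(K,D,T,s["eef_pos"]+M@np.array([0.002,-.0394,0])), "tip x+2",pix(K,D,T,s["eef_pos"]+M@np.array([0.002,.0926,0])))
go((.5399,.1825,.1776))
```

```text
handle top proj [275.19832567 338.39602024] [275.21025897 343.01372957] tip x+2 [275.71025949 216.50891279]
t 5.85 p [0.4593 0.1929 0.1481] F [-0.1  0.  -2.7] open 0.263 q6 [ 0.19 -0.    2.09  0.    1.05  1.85]
tool x [-0.9963  0.086  -0.0048] y [ 0.0049  0.001  -1.    ] z [-0.086  -0.9963 -0.0014]
shift [-0.678 -0.243  0.029] max 0.68 rows>= 2.0
```

Request:
send_rows --plan '[[[0, -0.15, 0], [0, 0, 0]], [[0, -0.1, 0], [0, 0, 0]], [[-0.2, 0, 0.03], [0, 0, 0]], [[-0.3, 0, 0], [0, 0, 0]], [[-0.17, 0, 0], [0, 0, 0]], [[0, 0, 0], [0, 0, 0]], [[0, 0, 0], [0, 0, 0]], [[0, 0, 0], [0, 0, 0]]]'

```text
time: 6.65
eef_pos: [0.5366, 0.1824, 0.1758]
tcp_rot: [0.03, 0.707, -0.706, -0.03]
contact_force: [-0.4, -0.8, -0.6]
opening: 0.263
```

Run:
```python
from h import *
info()
a,K,D,T=cam("wrist","w4"); s,M=info()
print("foot",pix(K,D,T,(.5388,.1868,.066)),"tip",pix(K,D,T,s["eef_pos"]+M@np.array([0,.0926,0])))
c=a[130:280,180:380];b=cv2.resize(c,None,fx=3.5,fy=3.5,interpolation=2)
cv2.imwrite("pics/c4.png",np.clip(b.astype(float)**.5*255**.5,0,255).astype(np.uint8))
```

```text
t 6.65 p [0.5366 0.1824 0.1758] F [-0.4 -0.8 -0.6] open 0.263 q6 [0.15 0.12 1.91 0.   1.12 1.8 ]
tool x [-0.9963  0.0855  0.    ] y [-0.e+00  1.e-04 -1.e+00] z [-8.550e-02 -9.963e-01 -1.000e-04]
t 6.7 p [0.5364 0.1824 0.1757] F [-0.2  1.  -2.4] open 0.261 q6 [0.15 0.12 1.91 0.   1.12 1.8 ]
tool x [-9.964e-01  8.530e-02  1.000e-04] y [-1.e-04  1.e-04 -1.e+00] z [-8.530e-02 -9.964e-01 -1.000e-04]
foot [271.26550697 207.63204705] tip [276.64863389 216.57804216]
```

View pics/c4.png

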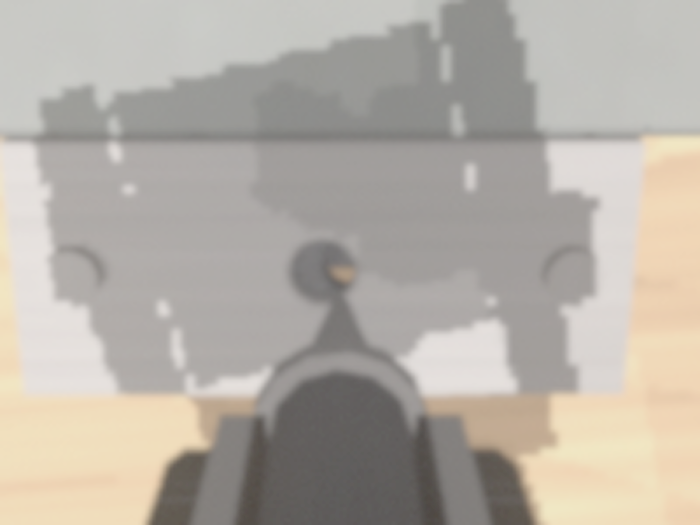

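The hole is at (272.6,207) and the drift tip at (277,217), so the geometry is consistent to about 1 mm. Trimming x and feeling down.

Request:
send_rows --plan '[[[-0.021, 0, 0.002], [0, 0, 0]], [[0, 0.04, 0], [0, 0, 0]], [[0, 0.04, 0], [0, 0, 0]], [[0, 0.04, 0], [0, 0, 0]], [[0, 0.03, 0], [0, 0, 0]], [[0, 0.025, 0], [0, 0, 0]], [[0, 0.025, 0], [0, 0, 0]], [[0, 0.025, 0], [0, 0, 0]], [[0, 0, 0], [0, 0, 0]], [[0, 0, 0], [0, 0, 0]]]'

```text
time: 7.7
eef_pos: [0.5398, 0.1817, 0.1484]
tcp_rot: [0.03, 0.706, -0.706, -0.03]
contact_force: [0.2, 0.2, -1.4]
opening: 0.259
```

Run:
```python
from h import *
info()
```

```text
t 7.7 p [0.5398 0.1817 0.1484] F [ 0.2  0.2 -1.4] open 0.259 q6 [0.15 0.16 1.92 0.   1.07 1.8 ]
tool x [-0.9963  0.0858 -0.    ] y [ 0.  0. -1.] z [-0.0858 -0.9963 -0.    ]
```

Request:
send_rows --plan '[[[0, 0.015, 0], [0, 0, 0]], [[0, 0.015, 0], [0, 0, 0]], [[0, 0, 0], [0, 0, 0]], [[0, 0, 0], [0, 0, 0]]]'

```text
time: 8.1
eef_pos: [0.5397, 0.1819, 0.1447]
tcp_rot: [0.03, 0.707, -0.706, -0.03]
contact_force: [0.1, 2.1, -1.9]
opening: 0.264
```

Request:
send_rows --plan '[[[0, 0.01, -0.006], [0, 0, 0]], [[0, 0.02, -0.0035], [0, 0, 0]], [[0, 0.02, -0.0035], [0, 0, 0]], [[0, 0.02, -0.0035], [0, 0, 0]], [[0, 0, 0], [0, 0, 0]], [[0, 0, 0], [0, 0, 0]]]'

```text
time: 8.7
eef_pos: [0.5398, 0.1832, 0.1365]
tcp_rot: [-0.03, -0.706, 0.707, 0.03]
contact_force: [-1.9, -3.7, 2.0]
opening: 0.259
```

Request:
send_rows --plan '[[[0, 0.015, -0.005], [0, 0, 0]], [[0, 0.02, -0.0035], [0, 0, 0]], [[0, 0.02, -0.0035], [0, 0, 0]], [[0, 0.02, -0.0035], [0, 0, 0]], [[0, 0, 0], [0, 0, 0]], [[0, 0, 0], [0, 0, 0]]]'

```text
time: 9.3
eef_pos: [0.5398, 0.1848, 0.1272]
tcp_rot: [-0.03, -0.706, 0.707, 0.03]
contact_force: [-2.2, -4.4, 1.6]
opening: 0.261
```

Request:
send_rows --plan '[[[0.003, 0.015, -0.004], [0, 0, 0]], [[0.002, 0.015, -0.003], [0, 0, 0]], [[0, 0.015, -0.003], [0, 0, 0]], [[0, 0.01, -0.002], [0, 0, 0]], [[0, 0, 0], [0, 0, 0]], [[0, 0, 0], [0, 0, 0]]]'

```text
time: 9.9
eef_pos: [0.5395, 0.1859, 0.1206]
tcp_rot: [-0.03, -0.705, 0.707, 0.03]
contact_force: [-2.2, -5.8, 1.3]
opening: 0.261
```

Request:
send_rows --plan '[[[0.004, 0.01, -0.003], [0, 0, 0]], [[0.002, 0.015, -0.002], [0, 0, 0]], [[0, 0.015, 0], [0, 0, 0]], [[0, 0.015, 0], [0, 0, 0]], [[0, 0, 0], [0, 0, 0]], [[0, 0, 0], [0, 0, 0]]]'

```text
time: 10.5
eef_pos: [0.5391, 0.1865, 0.1141]
tcp_rot: [-0.03, -0.706, 0.707, 0.03]
contact_force: [-0.8, -5.9, 1.3]
opening: 0.259
```

Request:
send_rows --plan '[[[0.002, 0.015, -0.002], [0, 0, 0]], [[0, 0.015, -0.001], [0, 0, 0]], [[0, 0.015, 0], [0, 0, 0]], [[0, 0.015, 0], [0, 0, 0]], [[0, 0, 0], [0, 0, 0]], [[0, 0, 0], [0, 0, 0]]]'

```text
time: 11.1
eef_pos: [0.5388, 0.1869, 0.1065]
tcp_rot: [-0.03, -0.706, 0.707, 0.03]
contact_force: [-0.8, -5.7, -0.5]
opening: 0.262
```

Request:
send_rows --plan '[[[0, 0.015, 0], [0, 0, 0]], [[0, 0.015, 0], [0, 0, 0]], [[0, 0.015, 0], [0, 0, 0]], [[0, 0.01, 0], [0, 0, 0]], [[0, 0.008, 0], [0, 0, 0]], [[0, 0, 0], [0, 0, 0]], [[0, 0, 0], [0, 0, 0]]]'

```text
time: 11.8
eef_pos: [0.5388, 0.1869, 0.0991]
tcp_rot: [-0.03, -0.706, 0.707, 0.03]
contact_force: [-1.2, -6.7, 1.4]
opening: 0.26
```

Request:
send_rows --plan '[[[0, 0.008, 0], [0, 0, 0]], [[0, 0.008, 0], [0, 0, 0]], [[0, 0, 0], [0, 0, 0]], [[0, 0, 0], [0, 0, 0]]]'

```text
time: 12.2
eef_pos: [0.539, 0.1869, 0.0986]
tcp_rot: [-0.03, -0.706, 0.707, 0.03]
contact_force: [-4.0, -6.9, 6.8]
opening: 0.266
```

Request:
send_rows --plan '[[[0.003, 0.006, -0.003], [0, 0, 0]], [[0, 0.004, -0.003], [0, 0, 0]], [[0, 0, 0], [0, 0, 0]], [[0, 0, 0], [0, 0, 0]]]'

```text
time: 12.6
eef_pos: [0.539, 0.1871, 0.0986]
tcp_rot: [-0.03, -0.705, 0.708, 0.03]
contact_force: [-5.7, -8.8, 12.9]
opening: 0.261
```

Run:
```python
from h import *
info(); print(get_state()["wrist_torque"].round(2))
a,K,D,T=cam("side","s5")
u=pix(K,D,T,(.539,.1865,.07)); x,y=map(int,u); print(u)
c=a[max(0,y-60):y+60,max(0,x-80):x+80]
cv2.imwrite("pics/c5.png",cv2.resize(np.clip(c.astype(float)**.6*255**.4,0,255).astype(np.uint8),None,fx=4,fy=4,interpolation=2))
```

```text
t 12.6 p [0.539  0.1871 0.0986] F [-5.7 -8.8 12.9] open 0.261 q6 [ 0.16  0.23  1.94 -0.01  0.98  1.82]
tool x [-9.964e-01  8.440e-02 -1.000e-04] y [-2.0e-04 -4.4e-03 -1.0e+00] z [-0.0844 -0.9964  0.0044]
[-1.77  1.15  0.01]
[228.384655   188.79936667]
```

View pics/c5.png

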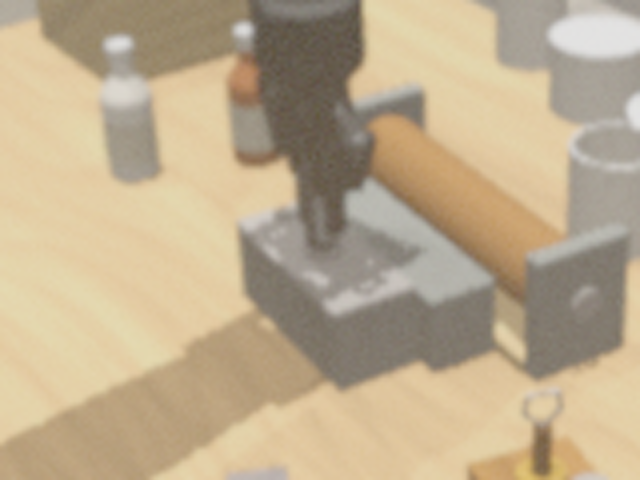

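The drift's collar is on the foot: z stops at 0.0986 while Fz rises to 13 N. Lifting it out straight.

Request:
send_rows --plan '[[[0, -0.02, 0.004], [0, 0, 0]], [[0, -0.05, 0], [0, 0, 0]], [[0, -0.1, 0], [0, 0, 0]], [[0, -0.15, 0], [0, 0, 0]], [[0, -0.2, 0], [0, 0, 0]], [[0, -0.3, 0], [0, 0, 0]], [[0, -0.3, 0], [0, 0, 0]], [[0, -0.2, 0], [0, 0, 0]], [[0, -0.1, 0], [0, 0, 0]], [[0, 0, 0], [0, 0, 0]]]'

```text
time: 13.65
eef_pos: [0.5393, 0.189, 0.2684]
tcp_rot: [0.032, 0.707, -0.706, -0.029]
contact_force: [-0.4, -0.5, -2.4]
opening: 0.262
```

Run:
```python
from h import *
go((.447,-.2936,.265),(.966,-.2588))
rows((.447,-.2936,.265),12,-.2222)
cam("wrist","w6")
```

```text
t 13.65 p [0.5393 0.189  0.2684] F [-0.4 -0.5 -2.4] open 0.262 q6 [0.16 0.04 1.81 0.   1.28 1.82]
tool x [-0.9963  0.0857 -0.0042] y [ 0.0043  0.0018 -1.    ] z [-0.0857 -0.9963 -0.0022]
shift [0.422 0.018 4.073] max 4.07 rows>= 11.0
turn [-2.00e-04 -2.22e-01 -8.00e-04] rows>= 10.0
turn [ 8.00e-04  2.78e-01 -2.00e-04] rows>= 12.0
[[[0.035, 0.001, 0.339], [0, -0.0185, 0]], [[0.074, 0.001, 0.333], [0, -0.0185, 0]], [[0.112, 0.001, 0.322], [0, -0.0185, 0]], [[0.149, 0.001, 0.307], [0, -0.0185, 0]], [[0.184, 0.001, 0.288], [0, -0.0185, 0]], [[0.216, 0.001, 0.264], [0, -0.0185, 0]], [[0.245, 0.001, 0.237], [0, -0.0185, 0]], [[0.271, 0.001, 0.207], [0, -0.0185, 0]], [[0.293, 0.001, 0.175], [0, -0.0185, 0]], [[0.311, 0.001, 0.139], [0, -0.0185, 0]], [[0.326, 0.001, 0.102], [0, -0.0185, 0]], [[0.335, 0.001, 0.064], [0, -0.0185, 0]]]
```

Request:
send_rows --plan '[[[0.035, 0, 0.339], [0, -0.0185, 0]], [[0.074, 0, 0.333], [0, -0.0185, 0]], [[0.112, 0, 0.322], [0, -0.0185, 0]], [[0.149, 0, 0.307], [0, -0.0185, 0]], [[0.184, 0, 0.288], [0, -0.0185, 0]], [[0.216, 0, 0.264], [0, -0.0185, 0]], [[0.245, 0, 0.237], [0, -0.0185, 0]], [[0.271, 0, 0.207], [0, -0.0185, 0]], [[0.293, 0, 0.175], [0, -0.0185, 0]], [[0.311, 0, 0.139], [0, -0.0185, 0]], [[0.326, 0, 0.102], [0, -0.0185, 0]], [[0.335, 0, 0.064], [0, -0.0185, 0]]]'

```text
time: 14.9
eef_pos: [0.4446, -0.2948, 0.2636]
tcp_rot: [-0.432, 0.562, -0.558, 0.432]
contact_force: [0.5, 0.3, -1.1]
opening: 0.262
```

Request:
send_rows --plan '[[[0, 0.2, 0], [0, 0, 0]], [[0, 0.2, 0], [0, 0, 0]], [[0, 0.1, 0], [0, 0, 0]], [[0, 0, 0], [0, 0, 0]], [[0, 0, 0], [0, 0, 0]], [[0, 0, 0], [0, 0, 0]]]'

```text
time: 15.5
eef_pos: [0.4466, -0.2943, 0.208]
tcp_rot: [0.43, -0.56, 0.562, -0.431]
contact_force: [1.0, -0.0, -1.5]
opening: 0.262
```

Run:
```python
from h import *
a,K,D,T=cam("wrist","w7")
go((.447,-.2936,.105),(.966,-.2588))
s=get_state();M=R.from_quat(s["tcp_rot"]).as_matrix()
print("hole",pix(K,D,T,(.4465,-.293,.072)),"tip",pix(K,D,T,s["eef_pos"]+M@np.array([0,.0926,0])))
o=np.zeros((600,560,3),np.uint8)
o[:300]=cv2.resize(a[130:280,140:420],(560,300),interpolation=2)
b,K,D,T=load("w6"); u=pix(K,D,T,(.5388,.1865,.066));x,y=map(int,u);print(u)
q=b[max(y-25,0):y+25,max(0,x-46):x+47]; o[305:,:]=cv2.resize(q,(560,295),interpolation=2)
cv2.imwrite("pics/c7.png",np.clip(o.astype(float)**.6*255**.4,0,255).astype(np.uint8))
```

```text
t 15.55 p [ 0.4466 -0.2944  0.2082] F [-0.9  0.2 -1.8] open 0.261 q6 [-0.77  0.01  1.96  0.    1.17 -0.51]
tool x [-0.2583 -0.9661  0.0013] y [ 0.0021 -0.0019 -1.    ] z [ 0.9661 -0.2583  0.0025]
shift [-0.008  0.86  -0.001] max 0.86 rows>= 3.0
turn [-0.0004  0.0001  0.0002] rows>= 1.0
turn [ 3.000e-04 -4.999e-01  6.000e-04] rows>= 22.0
hole [275.09176991 198.4535813 ] tip [275.76401113 215.41548541]
[279.32052164 185.48100084]
```

View pics/c7.png

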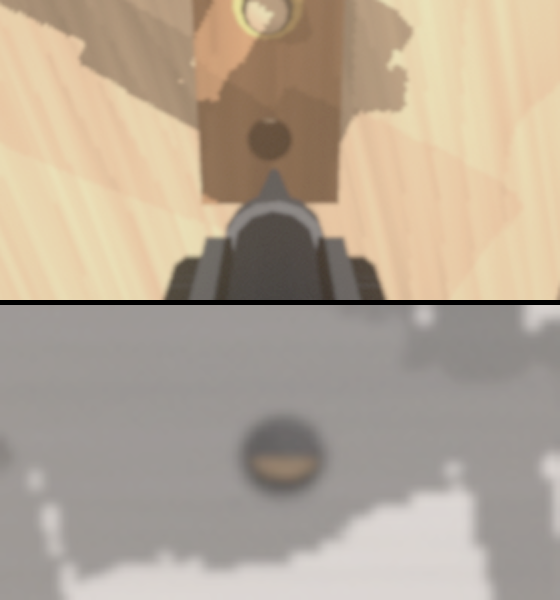

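Lower crop: the table shows symmetrically through the foot's hole, so the bar and foot are now in line. Upper crop: the empty block hole at (275,200) agrees with the prediction. Hanging the drift back.

Request:
send_rows --plan '[[[-0.006, 0.1, -0.005], [0, 0, 0]], [[0, 0.15, 0], [0, 0, 0]], [[0, 0.15, 0], [0, 0, 0]], [[0, 0.15, 0], [0, 0, 0]], [[0, 0.1, 0], [0, 0, 0]], [[0, 0.08, 0], [0, 0, 0]], [[0, 0.05, 0], [0, 0, 0]], [[0, 0.04, 0], [0, 0, 0]], [[0, 0, 0], [0, 0, 0]], [[0, 0, 0], [0, 0, 0]]]'

```text
time: 16.55
eef_pos: [0.4458, -0.2935, 0.1088]
tcp_rot: [0.43, -0.561, 0.561, -0.431]
contact_force: [0.8, 0.7, -2.3]
opening: 0.262
```

Request:
send_rows --plan '[[[0, 0.015, 0], [0, 0, 0]], [[0, 0.015, 0], [0, 0, 0]], [[0, 0.01, 0], [0, 0, 0]], [[0, 0, 0], [0, 0, 0]], [[0, 0, 0], [0, 0, 0]]]'

```text
time: 17.05
eef_pos: [0.4457, -0.2934, 0.1045]
tcp_rot: [0.431, -0.561, 0.561, -0.43]
contact_force: [-2.5, 1.7, 4.9]
opening: 0.264
```

Request:
send_rows --plan '[[[0, 0, 0], [0, 0, 0]], [[0, 0, 0], [0, 0, 0]], [[0, 0, 0], [0, 0, 0]], [[0, 0, 0], [0, 0, 0]], [[0, 0, 0], [0, 0, 0]], [[0, 0, 0], [0, 0, 0]]]' --gripper 0

```text
time: 17.65
eef_pos: [0.4455, -0.2932, 0.1034]
tcp_rot: [0.43, -0.561, 0.561, -0.43]
contact_force: [0.1, 0.7, 0.6]
opening: 1.004
```

Request:
send_rows --plan '[[[0, -0.15, 0], [0, 0, 0]], [[0, -0.3, 0], [0, 0, 0]], [[0, -0.3, 0], [0, 0, 0]], [[0, -0.25, 0], [0, 0, 0]], [[0, 0, 0], [0, 0, 0]], [[0, 0, 0], [0, 0, 0]]]'

```text
time: 18.25
eef_pos: [0.4457, -0.2934, 0.2242]
tcp_rot: [0.43, -0.56, 0.562, -0.431]
contact_force: [0.5, -0.2, 0.2]
opening: 1.001
```

Run:
```python
from h import *
a,K,D,T=cam("wrist","w8")
go((.478,-.171,.225),(.966,-.2588))
print("drift collar",pix(K,D,T,(.4457,-.2934,.078)),"drift top",pix(K,D,T,(.4457,-.2934,.144)),"bolt top",pix(K,D,T,(.478,-.172,.114)))
cv2.imwrite("pics/c8.png",np.clip(a[:300,130:430].astype(float)**.6*255**.4,0,255).astype(np.uint8).repeat(2,0).repeat(2,1))
```

```text
t 18.3 p [ 0.4451 -0.2928  0.2227] F [ 0.2  0.7 -0.7] open 0.999 q6 [-0.77 -0.01  1.95 -0.    1.2  -0.51]
tool x [-2.588e-01 -9.659e-01 -6.000e-04] y [-9.e-04  8.e-04 -1.e+00] z [ 0.9659 -0.2588 -0.001 ]
shift [-1.052 -0.019  0.002] max 1.05 rows>= 3.0
turn [ 0.0002  0.     -0.0001] rows>= 1.0
turn [-1.e-04 -5.e-01 -3.e-04] rows>= 22.0
drift collar [275.69241554 196.73056982] drift top [275.4447614  220.52110867] bolt top [274.9201817   41.17132207]
```

View pics/c8.png

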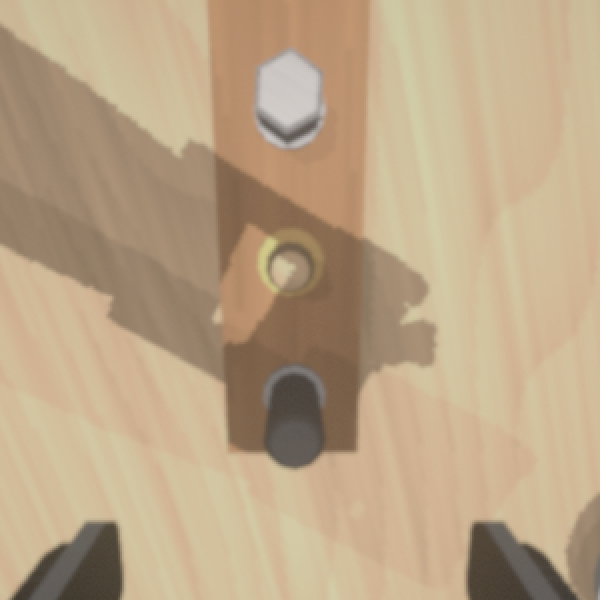

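Request:
send_rows --plan '[[[-0.344, 0, 0.005], [0, 0, 0]], [[-0.344, 0, 0], [0, 0, 0]], [[-0.344, 0, 0], [0, 0, 0]], [[0, 0, 0], [0, 0, 0]], [[0, 0.25, 0], [0, 0, 0]], [[0, 0.3, 0], [0, 0, 0]], [[0, 0.25, 0], [0, 0, 0]], [[0, 0.15, 0], [0, 0, 0]], [[0, 0.1, 0], [0, 0, 0]], [[0, 0, 0], [0, 0, 0]], [[0, 0, 0], [0, 0, 0]]]'

```text
time: 19.4
eef_pos: [0.4782, -0.1741, 0.0976]
tcp_rot: [-0.43, 0.561, -0.561, 0.43]
contact_force: [0.5, 0.6, 0.1]
opening: 0.997
```

Run:
```python
from h import *
go((.4777,-.1733,.097),(.966,-.2588))
```

```text
t 19.4 p [ 0.4782 -0.1741  0.0976] F [0.5 0.6 0.1] open 0.997 q6 [-0.55  0.1   2.09 -0.    0.95 -0.29]
tool x [-2.591e-01 -9.659e-01  1.000e-04] y [-1.e-04 -0.e+00 -1.e+00] z [ 9.659e-01 -2.591e-01 -1.000e-04]
shift [-0.006  0.005 -0.006] max 0.01 rows>= 1.0
turn [ 0. -0.  0.] rows>= 1.0
turn [-0.   0.5  0. ] rows>= 22.0
```

Request:
send_rows --plan '[[[-0.006, 0, -0.004], [0, 0, 0]], [[0, 0, 0], [0, 0, 0]], [[0, 0, 0], [0, 0, 0]], [[0, 0, 0], [0, 0, 0]], [[0, 0, 0], [0, 0, 0]], [[0, 0, 0], [0, 0, 0]], [[0, 0, 0], [0, 0, 0]], [[0, 0, 0], [0, 0, 0]]]' --gripper 1 --grip_force 80

```text
time: 20.2
eef_pos: [0.4782, -0.1731, 0.0983]
tcp_rot: [0.43, -0.561, 0.561, -0.431]
contact_force: [-1.8, 0.8, 5.6]
opening: 0.27
```

Request:
send_rows --plan '[[[0, -0.1, 0], [0, 0, 0]], [[0, -0.2, 0], [0, 0, 0]], [[0, -0.3, 0], [0, 0, 0]], [[0, -0.3, 0], [0, 0, 0]], [[0, -0.3, 0], [0, 0, 0]], [[0, 0, 0], [0, 0, 0]], [[0, 0, 0], [0, 0, 0]]]'

```text
time: 20.9
eef_pos: [0.4778, -0.1728, 0.2417]
tcp_rot: [0.43, -0.561, 0.561, -0.431]
contact_force: [0.5, 0.4, -3.2]
opening: 0.269
```

Run:
```python
from h import *
P=(.539,.1865,.225)
go(P,(-.0855,-.9963)); rows(P,12,.2222)
```

```text
t 20.9 p [ 0.4778 -0.1728  0.2417] F [ 0.5  0.4 -3.2] open 0.269 q6 [-0.55 -0.08  1.98  0.    1.24 -0.29]
tool x [-2.588e-01 -9.659e-01  2.000e-04] y [ 9.e-04 -5.e-04 -1.e+00] z [ 9.659e-01 -2.588e-01  9.000e-04]
shift [-3.025  0.138 -0.282] max 3.02 rows>= 8.0
turn [-1.00e-04  2.22e-01 -1.00e-04] rows>= 10.0
turn [-1.00e-04 -2.78e-01  2.00e-04] rows>= 12.0
[[[-0.252, 0.011, -0.024], [0, 0.0185, 0]], [[-0.248, 0.011, -0.053], [0, 0.0185, 0]], [[-0.24, 0.011, -0.081], [0, 0.0185, 0]], [[-0.229, 0.011, -0.108], [0, 0.0185, 0]], [[-0.215, 0.011, -0.134], [0, 0.0185, 0]], [[-0.198, 0.011, -0.158], [0, 0.0185, 0]], [[-0.178, 0.011, -0.18], [0, 0.0185, 0]], [[-0.156, 0.011, -0.199], [0, 0.0185, 0]], [[-0.132, 0.011, -0.216], [0, 0.0185, 0]], [[-0.106, 0.011, -0.23], [0, 0.0185, 0]], [[-0.078, 0.011, -0.241], [0, 0.0185, 0]], [[-0.05, 0.011, -0.248], [0, 0.0185, 0]]]
```

Request:
send_rows --plan '[[[-0.252, 0.011, -0.024], [0, 0.0185, 0]], [[-0.248, 0.011, -0.053], [0, 0.0185, 0]], [[-0.24, 0.011, -0.081], [0, 0.0185, 0]], [[-0.229, 0.011, -0.108], [0, 0.0185, 0]], [[-0.215, 0.011, -0.134], [0, 0.0185, 0]], [[-0.198, 0.011, -0.158], [0, 0.0185, 0]], [[-0.178, 0.011, -0.18], [0, 0.0185, 0]], [[-0.156, 0.011, -0.199], [0, 0.0185, 0]], [[-0.132, 0.011, -0.216], [0, 0.0185, 0]], [[-0.106, 0.011, -0.23], [0, 0.0185, 0]], [[-0.078, 0.011, -0.241], [0, 0.0185, 0]], [[-0.05, 0.011, -0.248], [0, 0.0185, 0]]]'

```text
time: 22.1
eef_pos: [0.5373, 0.1876, 0.222]
tcp_rot: [-0.03, -0.706, 0.707, 0.034]
contact_force: [0.1, 0.5, -2.1]
opening: 0.269
```

Request:
send_rows --plan '[[[0, 0.2, 0], [0, 0, 0]], [[0, 0.2, 0], [0, 0, 0]], [[0, 0.05, 0], [0, 0, 0]], [[0, 0, 0], [0, 0, 0]], [[0, 0, 0], [0, 0, 0]], [[0, 0, 0], [0, 0, 0]]]'

```text
time: 22.7
eef_pos: [0.5398, 0.1864, 0.173]
tcp_rot: [0.031, 0.707, -0.706, -0.03]
contact_force: [0.6, 0.1, -2.2]
opening: 0.273
```

Run:
```python
from h import *
a,K,D,T=cam("wrist","w9")
go((.539,.1867,.15),(-.0855,-.9963))
s=get_state();M=R.from_quat(s["tcp_rot"]).as_matrix()
print("hole",pix(K,D,T,(.539,.1867,.066)),"bolt end",pix(K,D,T,s["eef_pos"]+M@np.array([0,.0663,0])))
cv2.imwrite("pics/c9.png",cv2.resize(np.clip(a[130:280,180:380].astype(float)**.6*255**.4,0,255).astype(np.uint8),None,fx=3.5,fy=3.5,interpolation=2))
```

```text
t 22.75 p [0.5398 0.1865 0.1731] F [ 0.4 -0.4 -1.3] open 0.268 q6 [0.15 0.13 1.9  0.   1.11 1.81]
tool x [-0.9963  0.0861 -0.0025] y [ 2.5e-03  4.0e-04 -1.0e+00] z [-8.610e-02 -9.963e-01 -6.000e-04]
shift [ 0.008  0.192 -0.001] max 0.19 rows>= 1.0
turn [ 0.0001 -0.0001 -0.0004] rows>= 1.0
turn [6.000e-04 4.999e-01 2.000e-04] rows>= 22.0
hole [276.53918382 211.94938497] bolt end [276.6381747  228.85419248]
```

View pics/c9.png

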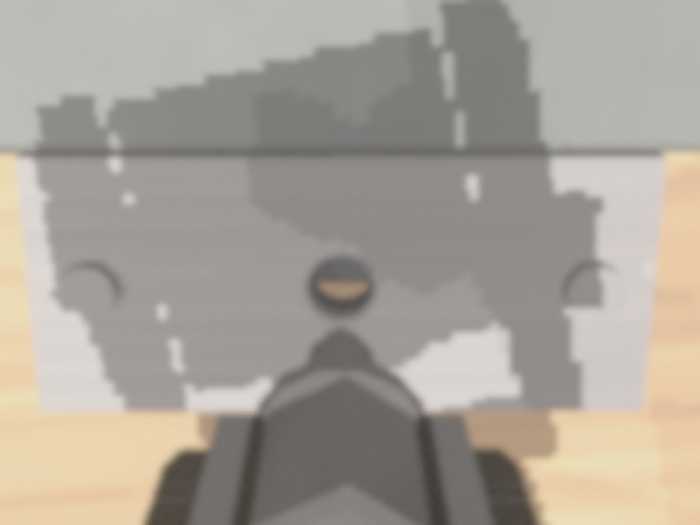

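Hole at (277,211), bolt end at about (277,231): aligned to about 1 mm, and the bar's hole is still in line. Lowering the bolt.

Request:
send_rows --plan '[[[-0.004, 0.08, 0], [0, 0, 0]], [[0, 0.1, 0], [0, 0, 0]], [[0, 0.08, 0], [0, 0, 0]], [[0, 0.05, 0], [0, 0, 0]], [[0, 0.03, 0], [0, 0, 0]], [[0, 0.03, 0], [0, 0, 0]], [[0, 0.02, 0], [0, 0, 0]], [[0, 0, 0], [0, 0, 0]], [[0, 0, 0], [0, 0, 0]]]'

```text
time: 23.65
eef_pos: [0.5397, 0.1866, 0.1251]
tcp_rot: [0.031, 0.706, -0.706, -0.03]
contact_force: [0.4, -0.1, -2.6]
opening: 0.269
```

Bolt end at about 0.059, no contact force yet. Continuing gently.

Request:
send_rows --plan '[[[0, 0.02, 0], [0, 0, 0]], [[0, 0.02, 0], [0, 0, 0]], [[0, 0.02, 0], [0, 0, 0]], [[0, 0.02, 0], [0, 0, 0]], [[0, 0.02, 0], [0, 0, 0]], [[0, 0, 0], [0, 0, 0]], [[0, 0, 0], [0, 0, 0]]]'

```text
time: 24.35
eef_pos: [0.5394, 0.1865, 0.1127]
tcp_rot: [-0.03, -0.706, 0.706, 0.03]
contact_force: [0.8, 0.5, -2.7]
opening: 0.266
```

Request:
send_rows --plan '[[[0, 0.025, 0], [0, 0, 0]], [[0, 0.025, 0], [0, 0, 0]], [[0, 0.025, 0], [0, 0, 0]], [[0, 0.025, 0], [0, 0, 0]], [[0, 0.025, 0], [0, 0, 0]], [[0, 0.015, 0], [0, 0, 0]], [[0, 0, 0], [0, 0, 0]], [[0, 0, 0], [0, 0, 0]]]'

```text
time: 25.15
eef_pos: [0.5395, 0.1865, 0.0961]
tcp_rot: [0.03, 0.706, -0.706, -0.03]
contact_force: [0.2, -0.9, -1.6]
opening: 0.266
```

Request:
send_rows --plan '[[[0, 0.015, 0], [0, 0, 0]], [[0, 0.015, 0], [0, 0, 0]], [[0, 0.01, 0], [0, 0, 0]], [[0, 0, 0], [0, 0, 0]], [[0, 0, 0], [0, 0, 0]]]'

```text
time: 25.65
eef_pos: [0.5397, 0.1866, 0.0923]
tcp_rot: [-0.03, -0.706, 0.706, 0.03]
contact_force: [-2.7, -1.5, 5.9]
opening: 0.265
```

Request:
send_rows --plan '[[[0, 0.012, 0], [0, 0, 0]], [[0, 0, 0], [0, 0, 0]], [[0, 0, 0], [0, 0, 0]]]'

```text
time: 25.95
eef_pos: [0.5398, 0.1866, 0.0923]
tcp_rot: [-0.03, -0.706, 0.707, 0.03]
contact_force: [-5.0, -1.3, 11.6]
opening: 0.27
```

Request:
send_rows --plan '[[[0, -0.01, 0], [0, 0, 0]], [[0, 0, 0], [0, 0, 0]], [[0, 0, 0], [0, 0, 0]], [[0, 0, 0], [0, 0, 0]], [[0, 0, 0], [0, 0, 0]], [[0, 0, 0], [0, 0, 0]]]' --gripper 0

```text
time: 26.55
eef_pos: [0.5394, 0.1865, 0.0908]
tcp_rot: [-0.03, -0.706, 0.706, 0.03]
contact_force: [-0.0, 0.5, 0.7]
opening: 1.003
```

Request:
send_rows --plan '[[[0, -0.1, 0], [0, 0, 0]], [[0, -0.2, 0], [0, 0, 0]], [[0, -0.3, 0], [0, 0, 0]], [[0, -0.3, 0], [0, 0, 0]], [[0, -0.1, 0], [0, 0, 0]], [[0.25, 0, 0], [0, 0, 0]], [[0.25, 0, 0], [0, 0, 0]], [[0, 0, 0], [0, 0, 0]], [[0, 0, 0], [0, 0, 0]]]'

```text
time: 27.45
eef_pos: [0.4793, 0.1917, 0.2109]
tcp_rot: [-0.03, -0.706, 0.706, 0.03]
contact_force: [0.2, 0.6, 0.9]
opening: 1.003
```

Run:
```python
from h import *
info()
a,K,D,T=cam("wrist","w10"); t,*_=cam("top","top10"); s,Ks,Ds,Ts=cam("side","side10")
print("bolt collar/top",pix(K,D,T,(.5392,.1865,.069)),pix(K,D,T,(.5392,.1865,.108)), "if 10mm up",pix(K,D,T,(.5392,.1865,.118)))
o=np.zeros((600,800,3),np.uint8)
o[:300,:400]=cv2.resize(a[:210,140:420],(400,300)); o[:300,400:]=cv2.resize(s[150:255,160:300],(400,300),interpolation=2)
o[300:,:400]=cv2.resize(t[90:300,110:390],(400,300),interpolation=2); o[300:,400:]=cv2.resize(s[220:345,230:370],(400,300),interpolation=2)
cv2.imwrite("pics/c10.png",o)
```

```text
t 27.45 p [0.4793 0.1917 0.2109] F [0.2 0.6 0.9] open 1.003 q6 [ 0.18 -0.03  2.   -0.    1.18  1.84]
tool x [-9.964e-01  8.520e-02 -3.000e-04] y [ 3.e-04 -1.e-04 -1.e+00] z [-0.0852 -0.9964  0.    ]
bolt collar/top [276.75876176 134.23458576] [276.76036462 137.75148889] if 10mm up [276.76086391 138.84733623]
```

View pics/c10.png

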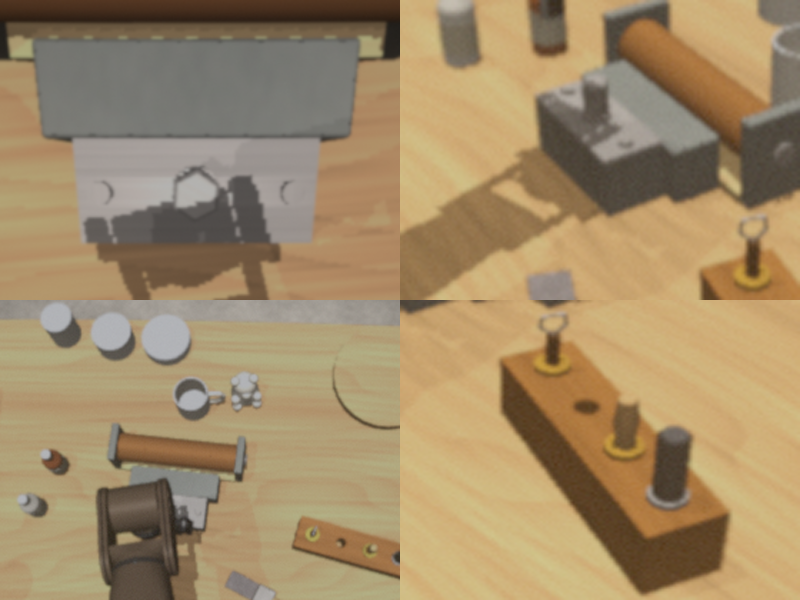

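The bolt stands upright in the foot with its collar on the strap. The drift hangs in its own block hole, its collar flush, and everything else is where it was. The robot is clear.

```bash
python3 -c "
from plant import sign_off; print(sign_off())"
```

```text
the job is handed in; nothing more can be done
None
```

The bolt is fully home in the foot, the drift is back in its own hole in the block, and the job was handed in at about 27.5 s of the 72 s allowed.

- **Lining up the bar:** I saw through the foot's hole that the bar was about 8 mm off to −y. I entered the drift tip about 4.3 mm to that side and brought it back to the axis as the taper filled the hole. It went down until the collar stopped on the foot. The highest force reading was about 13 N vertical and 9 N sideways.
- **Checking the line-up:** After I lifted the drift out, the table showed symmetrically through both holes.
- **Bolt:** It went down with no noticeable resistance past the bar. It stopped at the height expected for a seated collar (TCP z 0.0923 m), and pressing to about 12 N did not move it further.
- **Final pictures:** They show the bolt upright on the strap and the drift hanging with its collar on the block. The needle tool, trimmer, mug, bear and bottles look undisturbed, and the gripper was open and clear. The bowl was outside those last crops and the brush was only partly in them, but the arm did not come close to either.

No check failed. My camera estimates disagreed with each other by about 1 to 2 mm, which is within the calibration and the clearances. Forces were read only at the end of each move call, so brief peaks during a call would not show.

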